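# Line up fired jars by height on the ware board

### The arm

A 7-joint arm with a two-finger parallel gripper is mounted at the origin on the work surface. World frame = base frame: x ahead of the robot, y to its left, z up, the work surface at z = 0. Lengths are in m, angles in degrees, forces in N, time in s.
With the tool pointing down it reaches from about 0.425 to 0.95 m from the base axis. Payload 4.7 kg.
Tool frame: the origin (TCP) lies midway between the tips of the shut fingers; the grasp point (between the pads) lies 19 mm behind it; z points along the fingers, x is the direction in which the jaws open and shut, and the axes are right-handed (so a half turn about z gives the same grasp; the last joint's range is limited). The gripper opens to 85 mm and grips with 20 to 120 N. Pads are 22 mm wide; open, the fingers measure 114 mm over their backs; the gripper's body (76 mm by 85 mm) begins 54 mm behind the grasp point. The pads swing forward as they close: fully open they stand 13 mm farther back than shut.
Start: joints at [66.813, 26.849, -2.785, 87.806, 1.381, 65.374, -4.715], TCP at [0.248, -0.628, 0.231] pointing down, gripper open.
Joint ranges: [-148.3, 148.3], [-19.14, 114.17], [-79.39, 73.82], [5.75, 140.21], [-59.74, 239.74], [12.07, 113.84], [-152.46, 152.46]. Speed limits (degrees/s): [147.25, 147.25, 180, 180, 180, 180, 180].

### API

Orientations are given as a 3x3 rotation matrix whose columns are the frame's x, y, z axes.
In Python, from plant import r, optics, job_done gives the robot as it stands.
- The arm moves only by the tool move_arm, never from a script. Its argument "moves" is a list of rows, each an object with "dp": the shift along the tool's x, y, z in cm, a list of three; "roll": the turn about the tool's z in degrees; "grip": the finger opening in cm, from 0 to 8.54. In form: [{"dp": [dx, dy, dz], "roll": roll, "grip": grip}, ...]. A call has 1 to 10 rows; each row shifts and turns the commanded pose from where the row before left it, along the tool's axes as they then stand; what a row does not reach is not made up. A row lasts 1/8 s, in which the tool goes at most 62.5 mm and 10.7 degrees, less where a joint would pass 70% of its speed; a pose out of reach is approached as far as the arm can. A call with a gripper value outside its range is refused whole. The fingers move at their own pace and stop on an object; "newtons" is the grip in N (left out, the last holds). Time passes only in rows, so rows that do not move let the fingers close. It gives the time, the measured TCP pose, the force and the opening at its end, in the units of the state.
- r.sense(): the state, without advancing time (a new reading comes with each control period).
- optics.camera(name): name is "side" or "top"; returns the picture (400x640x3 uint8, blue, green, red); there is no depth.
- optics.camera_model(name): a dict with "fx", "fy", "cx", "cy" (pixels), "origin" and "rotation" of the camera in the world. Camera axes: x right, y down, z forward; pixel columns grow to the right and rows downward; lengths in m; the calibration is good to about 2 mm. A picture is of the moment at which its call begins. camera_model takes no time and is no camera call.
- job_done(): hands the job in, once; it reports no verdict.
Trained networks look in the newest picture that a camera, given by its name, has taken for a name from the list of things; names that differ only in an ending like _2 or _b are one class to them, and where a whole thing is asked for, a point or a joint stands for the part that bears it (a point fixed in the world has none). Each returns a list of dicts, best first, with "confidence" (0 to 1); they miss things now and then, are a little off and sometimes report something else, mostly with a low value. They report only what shows in the picture. A call takes as long as a camera call. They do not tell look-alikes from the thing itself.
- optics.search_frame(camera, name): "extent" ([left, top, right, bottom] in pixels, round what is visible of it).
The state is a dict: "time": time; "q": joint angles; "joint_velocities": joint speeds; "joint_efforts": joint torques, N m; "tcp_pos": TCP position; "tcp_rot": TCP orientation; "ft_force": force on the tool from outside, world axes, zero at the start; "torque": the same for the moment, N m; "gripper_width": finger opening in m.
Only numpy, scipy, OpenCV 4.12 (cv2) and the standard library are available. Lean on these libraries where they do the work, as an engineer would, in place of code of your own. Each camera call takes 0.05 s, during which the arm holds its last target.

### The job

Stand the four terracotta jars on the row of plaster bats on the plywood board, one jar in the middle of each bat, in order of height, with the tallest at the end by the plaster tub of clay and the shortest at the other end. Set each one down gently and upright, and do not knock any of them over on the way.

Things in the scene. Friction and masses are not known exactly. Their poses are not given: they have to be found in the camera images.
- jar_tallest: loose shouldered jar of fired terracotta, round and upright, standing on the table: 116 mm high, straight-sided body 52 mm in diameter up to 102 mm, above that a narrower neck with a small mouth; about 240 g. One of four alike jars of different height (116, 94, 72, 50 mm). Origin: centre of its underside; z up along its axis.
- jar_second: loose shouldered jar of fired terracotta, round and upright, standing on the table: 94 mm high, straight-sided body 48 mm in diameter up to 80 mm, above that a narrower neck with a small mouth; about 180 g. One of four alike jars of different height (116, 94, 72, 50 mm). Origin: centre of its underside; z up along its axis.
- jar_third: loose shouldered jar of fired terracotta, round and upright, standing on the table: 72 mm high, straight-sided body 44 mm in diameter up to 58 mm, above that a narrower neck with a small mouth; about 120 g. One of four alike jars of different height (116, 94, 72, 50 mm). Origin: centre of its underside; z up along its axis.
- jar_shortest: loose shouldered jar of fired terracotta, round and upright, standing on the table: 50 mm high, straight-sided body 40 mm in diameter up to 36 mm, above that a narrower neck with a small mouth; about 80 g. One of four alike jars of different height (116, 94, 72, 50 mm). Origin: centre of its underside; z up along its axis.
- bat_a: one of four identical round white plaster bats (discs), 76 mm in diameter, 8 mm thick, fixed on the plywood board in one row about 100 mm apart (88 mm at least); which of the four lies where in the row changes from start to start. Origin: centre of its underside, so its top is 8 mm above the origin and 20 mm above the table.
- bat_b: one of four identical round white plaster bats (discs), 76 mm in diameter, 8 mm thick, fixed on the plywood board in one row about 100 mm apart (88 mm at least); which of the four lies where in the row changes from start to start. Origin: centre of its underside, so its top is 8 mm above the origin and 20 mm above the table.
- bat_c: one of four identical round white plaster bats (discs), 76 mm in diameter, 8 mm thick, fixed on the plywood board in one row about 100 mm apart (88 mm at least); which of the four lies where in the row changes from start to start. Origin: centre of its underside, so its top is 8 mm above the origin and 20 mm above the table.
- bat_d: one of four identical round white plaster bats (discs), 76 mm in diameter, 8 mm thick, fixed on the plywood board in one row about 100 mm apart (88 mm at least); which of the four lies where in the row changes from start to start. Origin: centre of its underside, so its top is 8 mm above the origin and 20 mm above the table.
- ware_board: fixed flat plywood board, 420 mm long, 90 mm wide, 12 mm thick, lying on the table across the robot's view, that carries the row of bats. Origin: centre of its underside; y along its length (and along the row), x across it, z up.
- clay_tub: fixed thick-walled round white plaster tub with lumps of brown clay in it, 128 mm in diameter, 80 mm high, standing just off one end of the board, about 300 mm from the board's centre along its length; at either end from start to start. A round metal banding wheel (130 mm in diameter, 57 mm high) stands off the other end. Origin: centre of its underside.
Things that resemble listed ones, but are neither listed nor needed, are in the scene too. What is shaped like the jar_third but blue is not meant.

How it is judged (in metres and radians):
At the end, for the whole second after the job is handed in: Each jar stands upright (within 0.1 rad) and at rest on a bat of its own (its underside between 16 and 25 mm above the table), its centre within 12 mm of the bat's centre; counted along the board from the end where the clay tub stands, the order is tallest, second, third, shortest (((y of clay_tub in the frame of ware_board above 0 m and y of jar_tallest in the frame of ware_board between 0.12 and 0.18 m and y of jar_second in the frame of ware_board between 0.02 and 0.08 m and y of jar_third in the frame of ware_board between -0.08 and -0.02 m and y of jar_shortest in the frame of ware_board between -0.18 and -0.12 m) or (y of clay_tub in the frame of ware_board below 0 m and y of jar_tallest in the frame of ware_board between -0.18 and -0.12 m and y of jar_second in the frame of ware_board between -0.08 and -0.02 m and y of jar_third in the frame of ware_board between 0.02 and 0.08 m and y of jar_shortest in the frame of ware_board between 0.12 and 0.18 m)) and (horizontal distance between jar_tallest and bat_a below 0.012 m or horizontal distance between jar_tallest and bat_b below 0.012 m or horizontal distance between jar_tallest and bat_c below 0.012 m or horizontal distance between jar_tallest and bat_d below 0.012 m) and height (world z) of jar_tallest between 0.016 and 0.025 m and angle between each of jar_tallest, jar_second, jar_third, jar_shortest's own z axis and vertical below 0.1 rad and linear speed of each of jar_tallest, jar_second, jar_third, jar_shortest below 0.02 m/s and (horizontal distance between jar_second and bat_a below 0.012 m or horizontal distance between jar_second and bat_b below 0.012 m or horizontal distance between jar_second and bat_c below 0.012 m or horizontal distance between jar_second and bat_d below 0.012 m) and height (world z) of jar_second between 0.016 and 0.025 m and (horizontal distance between jar_third and bat_a below 0.012 m or horizontal distance between jar_third and bat_b below 0.012 m or horizontal distance between jar_third and bat_c below 0.012 m or horizontal distance between jar_third and bat_d below 0.012 m) and height (world z) of jar_third between 0.016 and 0.025 m and (horizontal distance between jar_shortest and bat_a below 0.012 m or horizontal distance between jar_shortest and bat_b below 0.012 m or horizontal distance between jar_shortest and bat_c below 0.012 m or horizontal distance between jar_shortest and bat_d below 0.012 m) and height (world z) of jar_shortest between 0.016 and 0.025 m); the robot touches nothing.
It fails at once if a jar is tipped over (more than 0.6 rad from upright) (angle between any of jar_tallest, jar_second, jar_third, jar_shortest's own z axis and vertical above 0.6 rad).
It fails at once if a jar is dropped or slammed onto a bat (still moving faster than 0.5 m/s within 15 mm above the bat's top) ((height (world z) of jar_tallest below 0.035 m and linear speed of jar_tallest above 0.5 m/s and (horizontal distance between jar_tallest and bat_a below 0.04 m or horizontal distance between jar_tallest and bat_b below 0.04 m or horizontal distance between jar_tallest and bat_c below 0.04 m or horizontal distance between jar_tallest and bat_d below 0.04 m)) or (height (world z) of jar_second below 0.035 m and linear speed of jar_second above 0.5 m/s and (horizontal distance between jar_second and bat_a below 0.04 m or horizontal distance between jar_second and bat_b below 0.04 m or horizontal distance between jar_second and bat_c below 0.04 m or horizontal distance between jar_second and bat_d below 0.04 m)) or (height (world z) of jar_third below 0.035 m and linear speed of jar_third above 0.5 m/s and (horizontal distance between jar_third and bat_a below 0.04 m or horizontal distance between jar_third and bat_b below 0.04 m or horizontal distance between jar_third and bat_c below 0.04 m or horizontal distance between jar_third and bat_d below 0.04 m)) or (height (world z) of jar_shortest below 0.035 m and linear speed of jar_shortest above 0.5 m/s and (horizontal distance between jar_shortest and bat_a below 0.04 m or horizontal distance between jar_shortest and bat_b below 0.04 m or horizontal distance between jar_shortest and bat_c below 0.04 m or horizontal distance between jar_shortest and bat_d below 0.04 m))).
It also fails if it takes over 112 s, if anything falls off the work surface, if the arm or the gripper's body presses on something with over 40 N, if the wrist force passes 120 N, or if a joint passes its speed limit or range.

## Working session

There is one attempt and no reset: what is moved stays moved. The work goes in short steps, Python scripts to look and compute and a tool call to move; the robot and the scene stay as the last step left them, time stands still between calls to the robot, and variables do not carry over. Pictures are saved under pics/ and viewed, and the job is handed in when it is done.

Besides the shell and the picture viewer there is one more tool, called after "Request:" by a JSON object that holds its "name" and its "arguments", one argument or row to a line. move_arm: Moves the arm, as the interface text tells. Its arguments: {"type":"object","properties":{"moves":{"type":"array"},"newtons":{"type":"number"}},"required":["moves"]}

```bash
mkdir -p pics; ls
python3 - <<'E'
from plant import r, optics
import cv2
for c in("side","top"):
    im=optics.camera(c); cv2.imwrite(f"pics/{c}0.png",im)
    m=optics.camera_model(c); print(c,m)
s=r.sense(); print(s)
for c in("top","side"):
    for n in ["jar_tallest","jar_second","jar_third","jar_shortest","bat_a","ware_board","clay_tub"]:
        print(c,n,[(round(d['confidence'],2),[round(v) for v in d['extent']]) for d in optics.search_frame(c,n)])
E
```

```text
pics
side {'fx': 376.03529008510304, 'fy': 376.03529008510304, 'cx': 313.9059055451934, 'cy': 200.1353062377067, 'origin': array([0.37220893, 0.64140218, 0.74763238]), 'rotation': array([[-0.97279322, -0.18465973,  0.13990759],
       [-0.23071319,  0.71718507, -0.65758422],
       [ 0.02108969, -0.671972  , -0.74027621]])}
top {'fx': 448.0913530923997, 'fy': 448.0913530923997, 'cx': 317.33009549578503, 'cy': 192.96130778577887, 'origin': array([ 0.33338211, -0.00914328,  1.11153588]), 'rotation': array([[ 0.00863913, -0.98464509,  0.17435428],
       [-0.99995616, -0.00787685,  0.00506353],
       [-0.00361242, -0.17439038, -0.98466997]])}
{'time': 0.1, 'q': array([66.81222903, 26.89227543, -2.78350203, 87.86432709,  1.38071788,
       65.37449351, -4.71607305]), 'joint_velocities': array([ 0.04948914, -0.04285865,  0.00923062, -0.24471245, -0.05046662,
       -0.02904148,  0.04272243]), 'joint_efforts': array([ 9.92226123e-04, -5.11514890e+01, -4.67374397e-02, -2.38389641e+01,
        1.08244727e-02,  4.36292772e-03,  4.14850695e-05]), 'tcp_pos': array([ 0.24756217, -0.62742739,  0
[... 632 characters left out ...]
, 142, 399, 167])]
top ware_board [(0.86, [239, 128, 412, 176])]
top clay_tub [(0.89, [172, 111, 230, 168]), (0.72, [418, 216, 443, 235]), (0.24, [272, 216, 285, 233])]
side jar_tallest [(0.61, [296, 272, 324, 322])]
side jar_second [(0.9, [338, 164, 357, 198]), (0.2, [222, 144, 311, 264])]
side jar_third [(0.79, [376, 138, 394, 161]), (0.71, [339, 166, 356, 203]), (0.66, [348, 126, 365, 151])]
side jar_shortest [(0.88, [322, 225, 338, 245])]
side bat_a [(0.98, [229, 222, 260, 248]), (0.93, [262, 167, 289, 189]), (0.91, [275, 146, 301, 166]), (0.86, [250, 192, 278, 216])]
side ware_board [(0.92, [221, 144, 309, 264]), (0.42, [346, 126, 362, 152])]
side clay_tub [(0.79, [185, 247, 250, 319])]
```

View pics/top0.png

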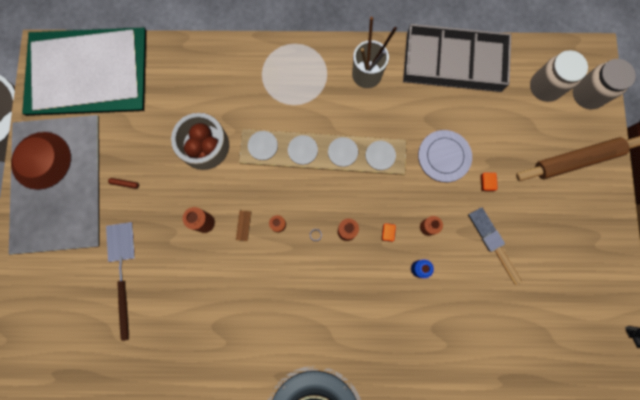

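View pics/side0.png

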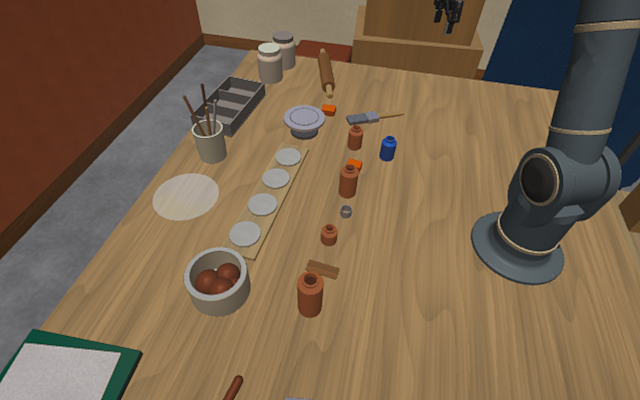

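Run:
```python
import cv2
a=cv2.imread('pics/top0.png')[100:290,165:465]; cv2.imwrite('pics/top0c.png',cv2.resize(a,None,fx=2.6,fy=2.6,interpolation=cv2.INTER_CUBIC))
a=cv2.imread('pics/side0.png')[115:335,175:415]; cv2.imwrite('pics/side0c.png',cv2.resize(a,None,fx=2.7,fy=2.7,interpolation=cv2.INTER_CUBIC))
```

```text
(no output)
```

View pics/top0c.png

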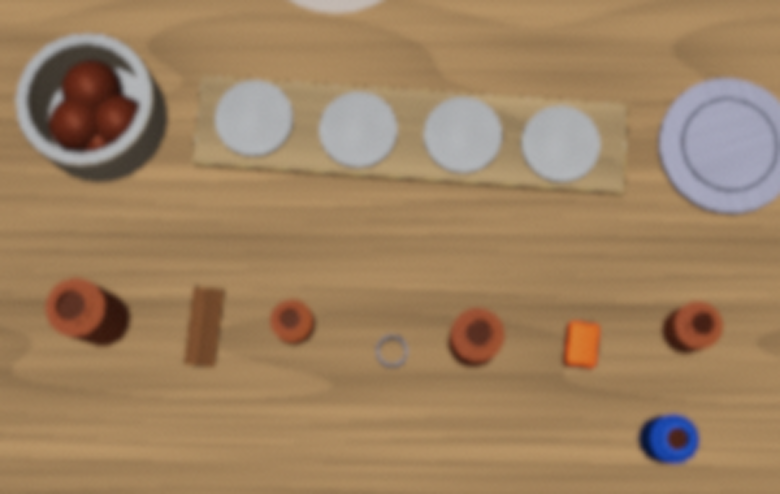

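View pics/side0c.png

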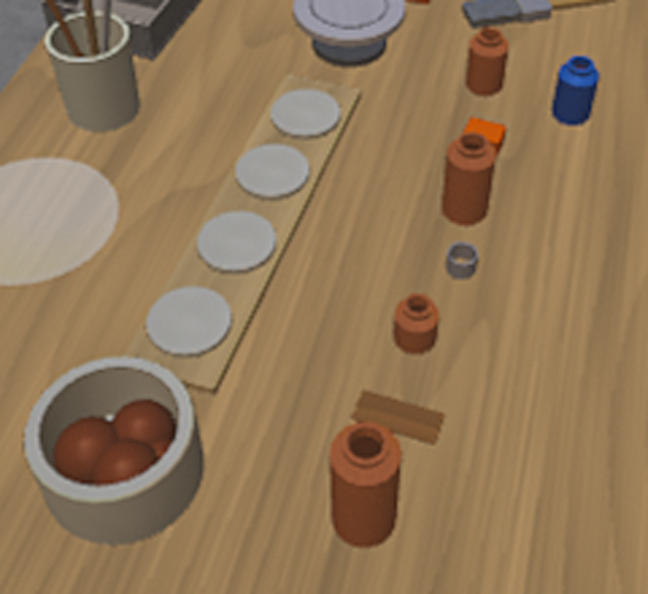

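Tub is at the left in top view (pixel 198,139), and the bats are at (262,145), (303,149), (343,152), (381,155). The terracotta jars in top view are tallest (195,219), shortest (278,224), second (348,229) and third (432,226). The blue jar at (423,269) is the look-alike, not meant. Next I measure positions by fitting projected silhouettes.

```bash
cat > h.py <<'E'
import numpy as np, cv2
from scipy.optimize import minimize
from plant import optics
M={c:optics.camera_model(c) for c in("side","top")}
J={'tallest':(.116,.026,.102),'second':(.094,.024,.080),'third':(.072,.022,.058),'shortest':(.050,.020,.036)}
def proj(c,P):
    m=M[c]; q=(np.atleast_2d(P)-m['origin'])@m['rotation']
    return np.c_[m['fx']*q[:,0]/q[:,2]+m['cx'],m['fy']*q[:,1]/q[:,2]+m['cy']]
def back(c,u,v,z):
    m=M[c]; d=m['rotation']@np.array([(u-m['cx'])/m['fx'],(v-m['cy'])/m['fy'],1]); o=m['origin']
    return (o+d*(z-o[2])/d[2])
def ring(x,y,z,rr):
    t=np.linspace(0,2*np.pi,40,endpoint=False); return np.c_[x+rr*np.cos(t),y+rr*np.sin(t),np.full(40,z)]
def terr(im):
    h=cv2.cvtColor(im,cv2.COLOR_BGR2HSV); H,S,V=cv2.split(h)
    return (((H<13)|(H>172))&(S>110)&(V>60)).astype(np.uint8)
def white(im):
    h=cv2.cvtColor(im,cv2.COLOR_BGR2HSV); return ((h[...,1]<45)&(h[...,2]>120)).astype(np.uint8)
def fill(c,polys,box,s=8):
    x0,y0,x1,y1=box; a=np.zeros(((y1-y0)*s,(x1-x0)*s),np.uint8)
    for p in polys:
        q=((proj(c,p)-[x0,y0]+.5)*s).astype(np.float32); cv2.fillConvexPoly(a,np.round(cv2.convexHull(q)).astype(np.int32),1)
    return cv2.resize(a.astype(np.float32),(x1-x0,y1-y0),interpolation=cv2.INTER_AREA)
def fit(c,mask,x,y,mk,pad=14):
    uv=proj(c,np.vstack(mk(x,y))); b=np.r_[uv.min(0)-pad,uv.max(0)+pad].astype(int); b=np.clip(b,0,[640,400,640,400])
    sub=mask[b[1]:b[3],b[0]:b[2]].astype(np.float32)
    f=lambda p:np.abs(fill(c,mk(p[0],p[1]),b)-sub).sum()/sub.sum()
    best=minimize(f,[x,y],method='Nelder-Mead',options=dict(initial_simplex=[[x,y],[x+.008,y],[x,y+.008]],xatol=1e-4))
    return best.x,best.fun
def jarmk(n,z0=0):
    h,R,b=J[n]; 
    return lambda x,y:[np.vstack([ring(x,y,z0,R),ring(x,y,z0+b,R)]),np.vstack([ring(x,y,z0+b,R*.6),ring(x,y,z0+h,R*.6)])]
batmk=lambda x,y:[np.vstack([ring(x,y,.012,.038),ring(x,y,.020,.038)])]
E
python3 - <<'E'
from h import *
im={c:cv2.imread(f'pics/{c}0.png') for c in M}
guess={'tallest':(195,219),'shortest':(278,224),'second':(348,229),'third':(432,226)}
for n,(u,v) in guess.items():
    p=back('top',u,v,J[n][2])
    for c in M:
        q,e=fit(c,terr(im[c]),p[0],p[1],jarmk(n)); print(n,c,q.round(4),round(e,3))
bs=[]
for u,v in [(262,145),(303,149),(343,152),(381,155)]:
    p=back('top',u,v,.02)
    for c in M:
        q,e=fit(c,white(im[c]),p[0],p[1],batmk,6); print('bat',c,q.round(4),round(e,3))
for u,v in[(241,128),(238,165),(407,139),(405,174)]: print(back('top',u,v,.012).round(3))
print(back('top',198,139,.08))
E
```

```text
tallest side [0.4529 0.2772] 0.073
tallest top [0.4535 0.2781] 0.336
shortest side [0.45   0.0942] 0.109
shortest top [0.451  0.0947] 0.088
second side [ 0.4334 -0.0772] 0.209
second top [ 0.4354 -0.0763] 0.069
third side [ 0.4468 -0.2769] 0.279
third top [ 0.4473 -0.2787] 0.114
bat side [0.6492 0.1368] 0.201
bat top [0.6499 0.1368] 0.045
bat side [0.639  0.0345] 0.206
bat top [0.6392 0.0354] 0.043
bat side [ 0.6344 -0.0665] 0.282
bat top [ 0.6344 -0.066 ] 0.04
bat side [ 0.6262 -0.1606] 0.232
bat top [ 0.6265 -0.1609] 0.041
[0.695 0.193 0.012]
[0.598 0.197 0.012]
[ 0.669 -0.23   0.012]
[ 0.578 -0.223  0.012]
[0.64478998 0.28263335 0.08      ]
```

Request:
{"name": "move_arm", "arguments": {
  "moves": [
    {"dp":[0,0,0],"roll":-9.78,"grip":7},
    {"dp":[0,0,0],"roll":-9.78,"grip":7},
    {"dp":[0,0,0],"roll":-9.78,"grip":7},
    {"dp":[0,0,0],"roll":-9.78,"grip":7},
    {"dp":[0,0,0],"roll":-9.78,"grip":7},
    {"dp":[0,0,0],"roll":-9.78,"grip":7},
    {"dp":[0,0,0],"roll":-9.78,"grip":7}
  ],
  "newtons": 30
}}

```text
time: 1.68
tcp_pos: [0.2477, -0.6279, 0.2314]
tcp_rot: [[1.0, 0.005, 0.0], [0.005, -1.0, -0.0], [0.0, 0.0, -1.0]]
ft_force: [-0.8, 0.3, -0.6]
gripper_width: 0.0701
```

Run:
```python
from h import *
print(back('top',423,269,.06))
from plant import r
s=r.sense(); print(s['time'],s['tcp_pos'],s['tcp_rot'],s['q'],s['gripper_width'],s['ft_force'])
```

```text
[ 0.34301848 -0.24955519  0.06      ]
1.675 [ 0.24768781 -0.62792949  0.23135629] [[ 9.99985704e-01  5.34719598e-03  9.23740813e-06]
 [ 5.34719706e-03 -9.99985696e-01 -1.20921526e-04]
 [ 8.59068490e-06  1.20969192e-04 -9.99999993e-01]] [ 76.90706188  27.9568034  -17.53046726  87.11869336   8.87542502
  66.28640884  58.03066427] 0.07007607726264534 [-0.84253403  0.32518439 -0.58921761]
```

Request:
{"name": "move_arm", "arguments": {
  "moves": [
    {"dp":[2.01,-3.49,0],"roll":0,"grip":7},
    {"dp":[2.01,-3.49,0],"roll":0,"grip":7},
    {"dp":[2.01,-3.49,0],"roll":0,"grip":7},
    {"dp":[2.01,-3.49,0],"roll":0,"grip":7},
    {"dp":[2.01,-3.49,0],"roll":0,"grip":7},
    {"dp":[2.01,-3.49,0],"roll":0,"grip":7},
    {"dp":[2.01,-3.49,0],"roll":0,"grip":7},
    {"dp":[2.01,-3.49,0],"roll":0,"grip":7},
    {"dp":[2.01,-3.49,0],"roll":0.3,"grip":7},
    {"dp":[2.01,-3.49,0],"roll":0,"grip":7}
  ]
}}

```text
time: 2.92
tcp_pos: [0.4496, -0.278, 0.2316]
tcp_rot: [[1.0, -0.006, 0.001], [-0.006, -1.0, -0.001], [0.001, 0.001, -1.0]]
ft_force: [-0.6, -0.4, 0.3]
gripper_width: 0.0699
```

Run:
```python
from plant import r
s=r.sense(); print(s['time'],s['tcp_pos'],s['tcp_rot'].round(4),s['q'])
```

```text
2.925 [ 0.44959025 -0.2779875   0.23161007] [[ 1.0e+00 -5.6e-03  5.0e-04]
 [-5.6e-03 -1.0e+00 -6.0e-04]
 [ 5.0e-04  6.0e-04 -1.0e+00]] [ 50.06375855  15.3334252  -27.49191473 106.47462273   8.12028855
  60.06327404  19.02384003]
```

Request:
{"name": "move_arm", "arguments": {
  "moves": [
    {"dp":[-0.2,0,2.5],"roll":-0.2,"grip":7},
    {"dp":[0,0,3],"roll":0,"grip":7},
    {"dp":[0,0,3],"roll":0,"grip":7},
    {"dp":[0,0,3],"roll":0,"grip":7},
    {"dp":[0,0,2.5],"roll":0,"grip":7},
    {"dp":[0,0,2],"roll":0,"grip":7},
    {"dp":[0,0,2],"roll":0,"grip":7},
    {"dp":[0,0,1.5],"roll":0,"grip":7},
    {"dp":[0,0,1.2],"roll":0,"grip":7},
    {"dp":[0,0,0.9],"roll":0,"grip":7}
  ]
}}

```text
time: 4.18
tcp_pos: [0.4472, -0.2791, 0.0149]
tcp_rot: [[1.0, -0.002, 0.0], [-0.002, -1.0, -0.0], [0.0, 0.0, -1.0]]
ft_force: [-0.7, -0.3, 0.0]
gripper_width: 0.07
```

Run:
```python
from plant import r
from h import *
s=r.sense(); print(s['time'],s['tcp_pos'],s['tcp_rot'].round(4),s['ft_force'])
im=optics.camera('side'); cv2.imwrite('pics/s1.png',cv2.resize(im[60:240,280:480],None,fx=3,fy=3))
im=optics.camera('top'); cv2.imwrite('pics/t1.png',cv2.resize(im[160:310,340:540],None,fx=3,fy=3))
```

```text
4.175 [ 0.44718998 -0.2791244   0.01490022] [[ 1.0e+00 -1.9e-03  3.0e-04]
 [-1.9e-03 -1.0e+00 -2.0e-04]
 [ 3.0e-04  2.0e-04 -1.0e+00]] [-0.65388276 -0.26970448  0.0059008 ]
```

View pics/s1.png

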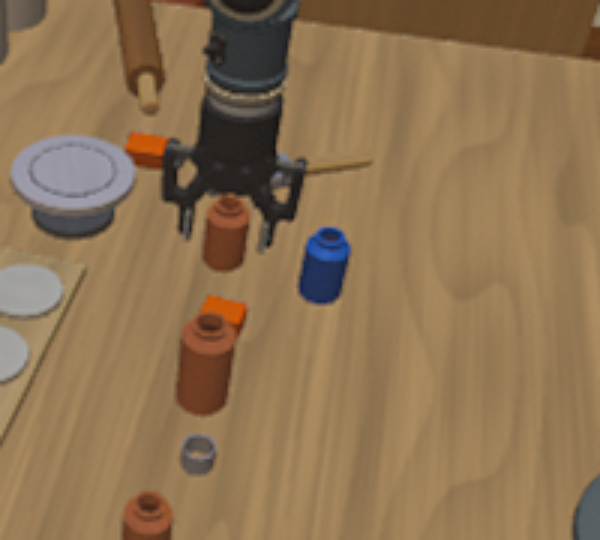

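The side picture shows the terracotta third jar (crop 226,235) centred between the fingers. The blue one (325,265) is clear of them. Closing the gripper.

Request:
{"name": "move_arm", "arguments": {
  "moves": [
    {"dp":[0,0,0],"roll":0,"grip":6},
    {"dp":[0,0,0],"roll":0,"grip":5.4},
    {"dp":[0,0,0],"roll":0,"grip":5},
    {"dp":[0,0,0],"roll":0,"grip":4.7},
    {"dp":[0,0,0],"roll":0,"grip":4.4},
    {"dp":[0,0,0],"roll":0,"grip":3.5},
    {"dp":[0,0,0],"roll":0,"grip":3.5},
    {"dp":[0,0,0],"roll":0,"grip":3.5},
    {"dp":[0,0,-1],"roll":0,"grip":3.5},
    {"dp":[0,0,-2],"roll":0,"grip":3.5}
  ],
  "newtons": 40
}}

```text
time: 5.52
tcp_pos: [0.4465, -0.2786, 0.0452]
tcp_rot: [[1.0, -0.002, -0.001], [-0.002, -1.0, 0.001], [-0.001, -0.001, -1.0]]
ft_force: [0.5, 0.5, -1.0]
gripper_width: 0.0435
```

Request:
{"name": "move_arm", "arguments": {
  "moves": [
    {"dp":[0,0,-2.5],"roll":0,"grip":3.5},
    {"dp":[0,0,-2.5],"roll":0,"grip":3.5},
    {"dp":[1.5,-1.7,0],"roll":0,"grip":3.5},
    {"dp":[2.5,-2.8,0],"roll":0,"grip":3.5},
    {"dp":[3,-3.4,0],"roll":0,"grip":3.5},
    {"dp":[3,-3.4,0],"roll":0,"grip":3.5},
    {"dp":[3,-3.4,0],"roll":0,"grip":3.5},
    {"dp":[2.8,-3.2,0],"roll":0,"grip":3.5},
    {"dp":[2,-2.2,0],"roll":0,"grip":3.5},
    {"dp":[1,-1.1,0],"roll":0,"grip":3.5}
  ]
}}

```text
time: 6.78
tcp_pos: [0.6362, -0.0653, 0.0954]
tcp_rot: [[1.0, 0.0, 0.0], [0.0, -1.0, 0.001], [0.0, -0.001, -1.0]]
ft_force: [-0.1, -0.1, -0.3]
gripper_width: 0.0434
```

Request:
{"name": "move_arm", "arguments": {
  "moves": [
    {"dp":[0,0,0],"roll":0,"grip":3.5},
    {"dp":[0,0,0],"roll":0,"grip":3.5}
  ]
}}

```text
time: 7.02
tcp_pos: [0.6344, -0.0693, 0.0951]
tcp_rot: [[1.0, -0.004, -0.001], [-0.004, -1.0, -0.001], [-0.001, 0.001, -1.0]]
ft_force: [0.5, 0.0, -0.4]
gripper_width: 0.043
```

```bash
cat >> h.py <<'E'
def look(c,x0,y0,x1,y1,name,s=3):
    im=optics.camera(c); cv2.imwrite(f'pics/{name}.png',cv2.resize(im[y0:y1,x0:x1],None,fx=s,fy=s)); return im
E
python3 - <<'E'
from h import *
from plant import r
s=r.sense(); print(s['tcp_pos'],s['tcp_rot'].round(4),s['gripper_width'])
im=look('side',180,80,420,260,'s2')
z=s['tcp_pos'][2]-.015
print(z,fit('side',terr(im),s['tcp_pos'][0],s['tcp_pos'][1],jarmk('third',z)))
E
```

```text
[ 0.63442041 -0.06925168  0.09506976] [[ 1.     -0.0038 -0.0013]
 [-0.0038 -1.     -0.0013]
 [-0.0013  0.0013 -1.    ]] 0.043032928729369854
0.08006975929543042 (array([ 0.63582007, -0.06512948]), np.float64(0.15811103582382202))
```

View pics/s2.png

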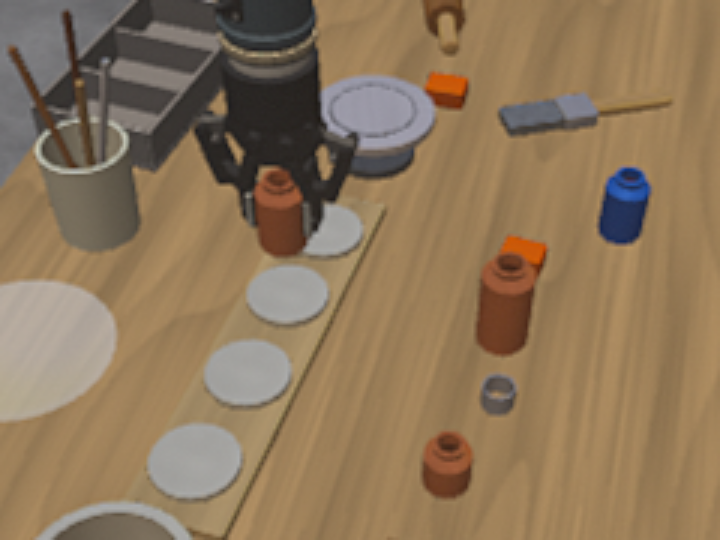

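Request:
{"name": "move_arm", "arguments": {
  "moves": [
    {"dp":[0,0,1.2],"roll":0,"grip":3.5},
    {"dp":[0,0,1.3],"roll":0,"grip":3.5},
    {"dp":[0,0,1.1],"roll":0,"grip":3.5},
    {"dp":[0,0,0.9],"roll":0,"grip":3.5},
    {"dp":[0,0,0.6],"roll":0,"grip":3.5},
    {"dp":[0,0,0.4],"roll":0,"grip":3.5},
    {"dp":[0,0,0.2],"roll":0,"grip":3.5},
    {"dp":[0,0,0.1],"roll":0,"grip":3.5},
    {"dp":[0,0,0],"roll":0,"grip":3.5},
    {"dp":[0,0,0],"roll":0,"grip":3.5}
  ]
}}

```text
time: 8.32
tcp_pos: [0.6356, -0.0674, 0.0376]
tcp_rot: [[1.0, -0.002, 0.001], [-0.002, -1.0, -0.0], [0.001, 0.0, -1.0]]
ft_force: [0.1, 0.3, -0.7]
gripper_width: 0.0435
```

Run:
```python
from plant import r
s=r.sense(); print(s['tcp_pos'],s['tcp_rot'].round(4),s['gripper_width'],s['ft_force'])
```

```text
[ 0.63559465 -0.06741463  0.03757184] [[ 1.0e+00 -1.9e-03  5.0e-04]
 [-1.9e-03 -1.0e+00 -1.0e-04]
 [ 5.0e-04  1.0e-04 -1.0e+00]] 0.04351244570013446 [ 0.05680015  0.28973445 -0.6575732 ]
```

Request:
{"name": "move_arm", "arguments": {
  "moves": [
    {"dp":[0,0,0.1],"roll":0,"grip":3.5},
    {"dp":[0,0,0.1],"roll":0,"grip":3.5},
    {"dp":[0,0,0],"roll":0,"grip":3.5}
  ]
}}

```text
time: 8.7
tcp_pos: [0.6355, -0.0674, 0.0358]
tcp_rot: [[1.0, -0.002, 0.0], [-0.002, -1.0, -0.0], [0.0, 0.0, -1.0]]
ft_force: [-1.3, 0.3, 3.7]
gripper_width: 0.0432
```

Request:
{"name": "move_arm", "arguments": {
  "moves": [
    {"dp":[0,0,0],"roll":0,"grip":4.5},
    {"dp":[0,0,0],"roll":0,"grip":5},
    {"dp":[0,0,0],"roll":0,"grip":5.8},
    {"dp":[0,0,0],"roll":0,"grip":6.6},
    {"dp":[0,0,-1.5],"roll":0,"grip":7},
    {"dp":[0,0,-3],"roll":0,"grip":7},
    {"dp":[0,0,-4],"roll":0,"grip":7},
    {"dp":[0,0,-4],"roll":0,"grip":7},
    {"dp":[0,0,-4],"roll":0,"grip":7},
    {"dp":[0,0,0],"roll":0,"grip":7}
  ]
}}

```text
time: 9.95
tcp_pos: [0.6378, -0.067, 0.2055]
tcp_rot: [[1.0, -0.002, 0.009], [-0.002, -1.0, -0.001], [0.009, 0.001, -1.0]]
ft_force: [0.3, 0.3, -0.3]
gripper_width: 0.0702
```

Run:
```python
from h import *
from plant import r
s=r.sense(); print(s['tcp_pos'],s['tcp_rot'].round(4),s['gripper_width'])
im=look('side',180,80,420,260,'s3')
print(fit('side',terr(im),.635,-.067,jarmk('third',.02)))
for n,p in dict(second=(.4345,-.0768),tallest=(.453,.2777),shortest=(.4505,.0945)).items(): print(n,fit('side',terr(im),*p,jarmk(n)))
```

```text
[ 0.63782363 -0.06700632  0.20554513] [[ 1.0e+00 -1.8e-03  8.9e-03]
 [-1.8e-03 -1.0e+00 -8.0e-04]
 [ 8.9e-03  8.0e-04 -1.0e+00]] 0.07019793814465877
(array([ 0.63508053, -0.06515736]), np.float64(0.13704870641231537))
second (array([ 0.43368347, -0.0771032 ]), np.float64(0.18517769873142242))
tallest (array([0.45268859, 0.27711328]), np.float64(0.06899390369653702))
shortest (array([0.44978687, 0.09388855]), np.float64(0.11237373948097229))
```

View pics/s3.png

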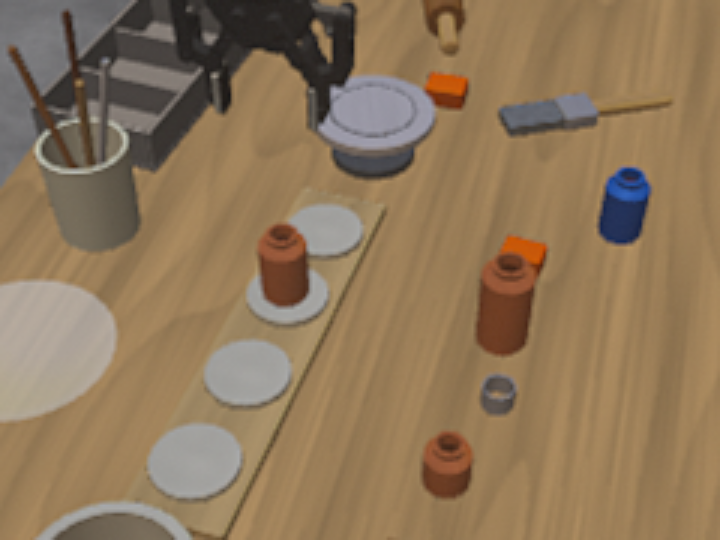

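The third jar stands mid-bat (crop 285,265). Next is the second jar (crop 505,305).

Request:
{"name": "move_arm", "arguments": {
  "moves": [
    {"dp":[-1.5,0.1,0],"roll":0,"grip":7},
    {"dp":[-2.5,0.1,0],"roll":0,"grip":7},
    {"dp":[-3,0.15,0],"roll":0,"grip":7},
    {"dp":[-3,0.15,0],"roll":0,"grip":7},
    {"dp":[-3,0.15,0],"roll":0,"grip":7},
    {"dp":[-3,0.15,0],"roll":0,"grip":7},
    {"dp":[-2.6,0.1,0],"roll":0,"grip":7},
    {"dp":[-1.5,0.1,0],"roll":0,"grip":7},
    {"dp":[0,0,0],"roll":0,"grip":7},
    {"dp":[0,0,0],"roll":0,"grip":7}
  ]
}}

```text
time: 11.25
tcp_pos: [0.4351, -0.077, 0.2003]
tcp_rot: [[1.0, -0.002, 0.001], [-0.002, -1.0, 0.0], [0.001, -0.0, -1.0]]
ft_force: [0.7, -0.4, 0.2]
gripper_width: 0.0699
```

Request:
{"name": "move_arm", "arguments": {
  "moves": [
    {"dp":[-0.1,0,1.5],"roll":0,"grip":7},
    {"dp":[0,0,2.5],"roll":0,"grip":7},
    {"dp":[0,0,2.5],"roll":0,"grip":7},
    {"dp":[0,0,2.5],"roll":0,"grip":7},
    {"dp":[0,0,2.5],"roll":0,"grip":7},
    {"dp":[0,0,2],"roll":0,"grip":7},
    {"dp":[0,0,1.5],"roll":0,"grip":7},
    {"dp":[0,0,1],"roll":0,"grip":7},
    {"dp":[0,0,0.5],"roll":0,"grip":6.5},
    {"dp":[0,0,0],"roll":0,"grip":6}
  ]
}}

```text
time: 12.5
tcp_pos: [0.4335, -0.0769, 0.0353]
tcp_rot: [[1.0, -0.002, 0.0], [-0.002, -1.0, -0.0], [0.0, 0.0, -1.0]]
ft_force: [-0.1, -0.4, 0.0]
gripper_width: 0.0601
```

Run:
```python
from h import *
from plant import r
s=r.sense(); print(s['tcp_pos'],s['tcp_rot'].round(4),s['gripper_width'],s['ft_force'])
im=look('side',220,80,420,260,'s4')
```

```text
[ 0.43351738 -0.07694785  0.0352814 ] [[ 1.0e+00 -1.8e-03  1.0e-04]
 [-1.8e-03 -1.0e+00 -0.0e+00]
 [ 1.0e-04  0.0e+00 -1.0e+00]] 0.06011789370168124 [-0.07741943 -0.36973273  0.03404772]
```

View pics/s4.png

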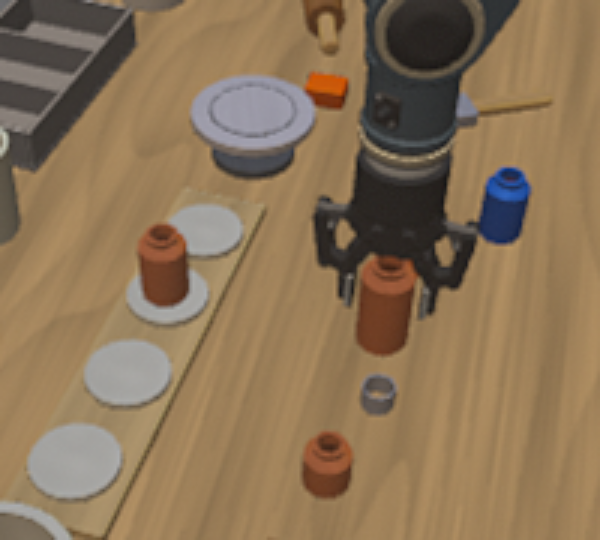

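Fingers sit either side of the second jar's body (crop 385,300). Closing and lifting.

Request:
{"name": "move_arm", "arguments": {
  "moves": [
    {"dp":[0,0,0],"roll":0,"grip":5.5},
    {"dp":[0,0,0],"roll":0,"grip":5.1},
    {"dp":[0,0,0],"roll":0,"grip":4.8},
    {"dp":[0,0,0],"roll":0,"grip":4},
    {"dp":[0,0,0],"roll":0,"grip":4},
    {"dp":[0,0,0],"roll":0,"grip":4},
    {"dp":[0,0,-1],"roll":0,"grip":4},
    {"dp":[0,0,-2],"roll":0,"grip":4},
    {"dp":[0,0,-2],"roll":0,"grip":4},
    {"dp":[0,0,-1],"roll":0,"grip":4}
  ]
}}

```text
time: 13.8
tcp_pos: [0.4334, -0.077, 0.0962]
tcp_rot: [[1.0, -0.002, 0.001], [-0.002, -1.0, -0.0], [0.001, 0.0, -1.0]]
ft_force: [-0.2, 0.2, -1.6]
gripper_width: 0.0469
```

Request:
{"name": "move_arm", "arguments": {
  "moves": [
    {"dp":[1.5,-0.8,0],"roll":0,"grip":4},
    {"dp":[2.5,-1.4,0],"roll":0,"grip":4},
    {"dp":[3,-1.6,0],"roll":0,"grip":4},
    {"dp":[3,-1.6,0],"roll":0,"grip":4},
    {"dp":[3,-1.6,0],"roll":0,"grip":4},
    {"dp":[3,-1.6,0],"roll":0,"grip":4},
    {"dp":[2.6,-1.5,0],"roll":0,"grip":4},
    {"dp":[1.4,-0.8,0],"roll":0,"grip":4},
    {"dp":[0.5,-0.3,0],"roll":0,"grip":4},
    {"dp":[0,0,0],"roll":0,"grip":4}
  ]
}}

```text
time: 15.05
tcp_pos: [0.638, 0.0344, 0.0948]
tcp_rot: [[1.0, -0.002, -0.001], [-0.002, -1.0, -0.0], [-0.001, 0.0, -1.0]]
ft_force: [-0.6, -0.6, -2.0]
gripper_width: 0.047
```

Request:
{"name": "move_arm", "arguments": {
  "moves": [
    {"dp":[0,0,0.8],"roll":0,"grip":4},
    {"dp":[0,0,0.8],"roll":0,"grip":4},
    {"dp":[0,0,0.8],"roll":0,"grip":4},
    {"dp":[0,0,0.6],"roll":0,"grip":4},
    {"dp":[0,0,0.4],"roll":0,"grip":4},
    {"dp":[0,0,0.2],"roll":0,"grip":4},
    {"dp":[0,0,0],"roll":0,"grip":4}
  ]
}}

```text
time: 15.92
tcp_pos: [0.6387, 0.0346, 0.0593]
tcp_rot: [[1.0, -0.002, 0.0], [-0.002, -1.0, -0.0], [0.0, 0.0, -1.0]]
ft_force: [0.1, -0.3, -2.6]
gripper_width: 0.0467
```

Request:
{"name": "move_arm", "arguments": {
  "moves": [
    {"dp":[0,0,0.2],"roll":0,"grip":4},
    {"dp":[0,0,0.1],"roll":0,"grip":4},
    {"dp":[0,0,0.1],"roll":0,"grip":4},
    {"dp":[0,0,0],"roll":0,"grip":4}
  ]
}}

```text
time: 16.42
tcp_pos: [0.6387, 0.0346, 0.0558]
tcp_rot: [[1.0, -0.002, 0.0], [-0.002, -1.0, -0.0], [0.0, 0.0, -1.0]]
ft_force: [-0.8, -0.8, 2.2]
gripper_width: 0.0469
```

Contact (load turned from -2.6 to +2.2 N). Releasing.

Request:
{"name": "move_arm", "arguments": {
  "moves": [
    {"dp":[0,0,0],"roll":0,"grip":4.8},
    {"dp":[0,0,0],"roll":0,"grip":5.3},
    {"dp":[0,0,0],"roll":0,"grip":6},
    {"dp":[0,0,0],"roll":0,"grip":7},
    {"dp":[0,0,-1.5],"roll":0,"grip":7},
    {"dp":[0,0,-3],"roll":0,"grip":7},
    {"dp":[0,0,-4],"roll":0,"grip":7},
    {"dp":[0,0,-4],"roll":0,"grip":7},
    {"dp":[0,0,-3],"roll":0,"grip":7},
    {"dp":[0,0,0],"roll":0,"grip":7}
  ]
}}

```text
time: 17.68
tcp_pos: [0.6404, 0.0353, 0.2145]
tcp_rot: [[1.0, -0.002, 0.007], [-0.002, -1.0, 0.001], [0.007, -0.001, -1.0]]
ft_force: [-0.3, -0.7, 0.2]
gripper_width: 0.0702
```

Run:
```python
from h import *
from plant import r
s=r.sense(); print(s['tcp_pos'],s['tcp_rot'].round(4),s['gripper_width'])
im=look('side',180,80,420,260,'s5')
print(fit('side',terr(im),.635,-.067,jarmk('third',.02)))
print(fit('side',terr(im),.639,.035,jarmk('second',.02)))
```

```text
[0.64038128 0.03525545 0.21445915] [[ 1.0e+00 -1.8e-03  7.2e-03]
 [-1.8e-03 -1.0e+00  5.0e-04]
 [ 7.2e-03 -5.0e-04 -1.0e+00]] 0.07017396806959242
(array([ 0.63577051, -0.06383643]), np.float64(0.5533763766288757))
(array([0.63895374, 0.03522711]), np.float64(0.43901747465133667))
```

View pics/s5.png

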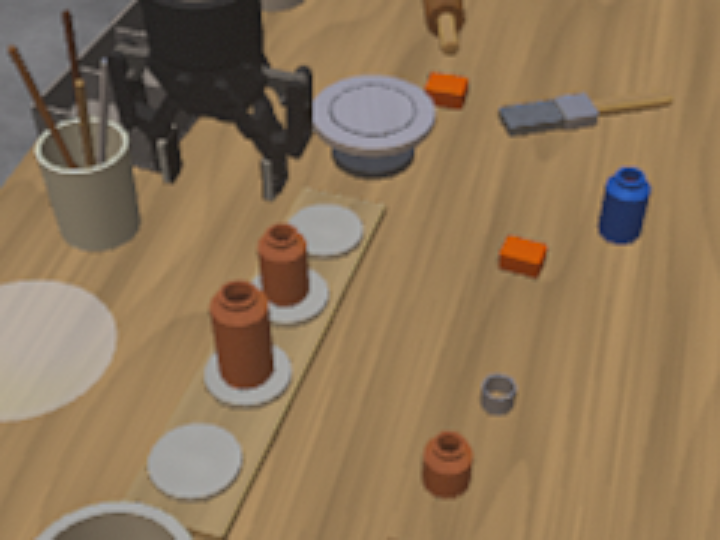

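Request:
{"name": "move_arm", "arguments": {
  "moves": [
    {"dp":[-1.5,-0.5,0],"roll":0,"grip":7},
    {"dp":[-2.5,-0.8,0],"roll":0,"grip":7},
    {"dp":[-3,-1,0],"roll":0,"grip":7},
    {"dp":[-3,-1,0],"roll":0,"grip":7},
    {"dp":[-3,-1,0],"roll":0,"grip":7},
    {"dp":[-2.6,-0.8,0],"roll":0,"grip":7},
    {"dp":[-2,-0.6,1],"roll":0,"grip":7},
    {"dp":[-1.2,-0.3,2],"roll":0,"grip":6.5},
    {"dp":[0,0,2],"roll":0,"grip":6.5},
    {"dp":[0,0,0],"roll":0,"grip":6.5}
  ]
}}

```text
time: 18.98
tcp_pos: [0.4479, 0.0946, 0.1584]
tcp_rot: [[1.0, -0.001, -0.005], [-0.001, -1.0, -0.001], [-0.005, 0.001, -1.0]]
ft_force: [-0.2, -0.1, -0.1]
gripper_width: 0.0654
```

Request:
{"name": "move_arm", "arguments": {
  "moves": [
    {"dp":[0,0,0],"roll":0,"grip":6.5}
  ]
}}

```text
time: 19.1
tcp_pos: [0.4504, 0.0951, 0.1604]
tcp_rot: [[1.0, -0.002, -0.0], [-0.002, -1.0, -0.0], [-0.0, 0.0, -1.0]]
ft_force: [0.1, 0.6, 0.4]
gripper_width: 0.0652
```

Request:
{"name": "move_arm", "arguments": {
  "moves": [
    {"dp":[0,0.05,1.5],"roll":0,"grip":6.5},
    {"dp":[0,0,2.5],"roll":0,"grip":6.5},
    {"dp":[0,0,2.5],"roll":0,"grip":6.5},
    {"dp":[0,0,2.5],"roll":0,"grip":6.5},
    {"dp":[0,0,2.2],"roll":0,"grip":6.5},
    {"dp":[0,0,1.8],"roll":0,"grip":6.5},
    {"dp":[0,0,1.2],"roll":0,"grip":6.5},
    {"dp":[0,0,0.7],"roll":0,"grip":6},
    {"dp":[0,0,0.4],"roll":0,"grip":5.5},
    {"dp":[0,0,0],"roll":0,"grip":5}
  ]
}}

```text
time: 20.35
tcp_pos: [0.4509, 0.0945, 0.0074]
tcp_rot: [[1.0, -0.002, 0.0], [-0.002, -1.0, -0.0], [0.0, 0.0, -1.0]]
ft_force: [-0.1, -1.3, -0.1]
gripper_width: 0.0498
```

Run:
```python
from h import *
from plant import r
s=r.sense(); print(s['tcp_pos'],s['gripper_width'],s['ft_force'])
im=look('side',220,140,420,320,'s6')
```

```text
[0.45087811 0.09452476 0.00740533] 0.0498160599630684 [-0.08935714 -1.26456546 -0.14524104]
```

View pics/s6.png

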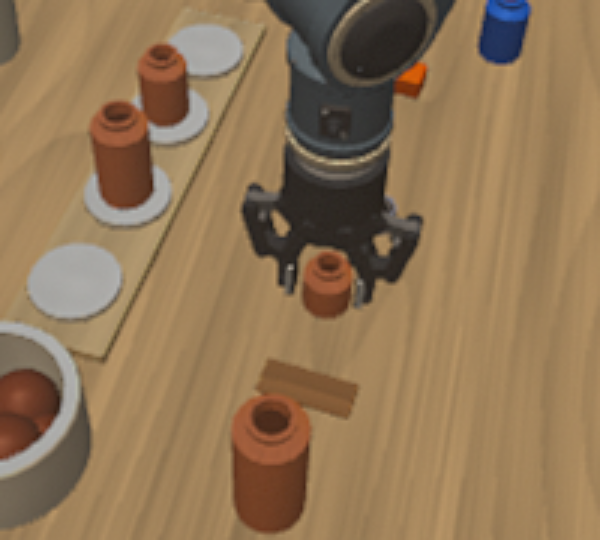

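The shortest jar (crop 328,285) is centred between the fingers.

Request:
{"name": "move_arm", "arguments": {
  "moves": [
    {"dp":[0,0,0],"roll":0,"grip":4.6},
    {"dp":[0,0,0],"roll":0,"grip":4.3},
    {"dp":[0,0,0],"roll":0,"grip":4},
    {"dp":[0,0,0],"roll":0,"grip":3.2},
    {"dp":[0,0,0],"roll":0,"grip":3.2},
    {"dp":[0,0,0],"roll":0,"grip":3.2},
    {"dp":[0,0,-1],"roll":0,"grip":3.2},
    {"dp":[0,0,-2.5],"roll":0,"grip":3.2},
    {"dp":[0,0,-2.5],"roll":0,"grip":3.2},
    {"dp":[0,0,-1],"roll":0,"grip":3.2}
  ]
}}

```text
time: 21.65
tcp_pos: [0.4515, 0.0947, 0.0788]
tcp_rot: [[1.0, -0.002, 0.003], [-0.002, -1.0, 0.001], [0.003, -0.001, -1.0]]
ft_force: [-0.1, 0.7, -0.9]
gripper_width: 0.0387
```

Request:
{"name": "move_arm", "arguments": {
  "moves": [
    {"dp":[0,1.5,-1],"roll":0,"grip":3.2},
    {"dp":[0,3,-1],"roll":0,"grip":3.2},
    {"dp":[0,3.5,0],"roll":0,"grip":3.2},
    {"dp":[0,3.5,0],"roll":0,"grip":3.2},
    {"dp":[0,3.5,0],"roll":0,"grip":3.2},
    {"dp":[0,3.5,0],"roll":0,"grip":3.2},
    {"dp":[1,3,0],"roll":0,"grip":3.2},
    {"dp":[2,2.5,0],"roll":0,"grip":3.2},
    {"dp":[3,1.5,0],"roll":0,"grip":3.2},
    {"dp":[3,0,0],"roll":0,"grip":3.2}
  ]
}}

```text
time: 22.9
tcp_pos: [0.5404, -0.1629, 0.0967]
tcp_rot: [[1.0, -0.005, -0.001], [-0.005, -1.0, -0.001], [-0.001, 0.001, -1.0]]
ft_force: [0.6, -0.7, 0.1]
gripper_width: 0.0386
```

Request:
{"name": "move_arm", "arguments": {
  "moves": [
    {"dp":[3,0,0],"roll":0,"grip":3.2},
    {"dp":[2.8,0,0],"roll":0,"grip":3.2},
    {"dp":[1.8,0,0],"roll":0,"grip":3.2},
    {"dp":[1,0,0],"roll":0,"grip":3.2},
    {"dp":[0,0,0.5],"roll":0,"grip":3.2},
    {"dp":[0,0,1],"roll":0,"grip":3.2},
    {"dp":[0,0,1],"roll":0,"grip":3.2},
    {"dp":[0,0,1],"roll":0,"grip":3.2},
    {"dp":[0,0,0.5],"roll":0,"grip":3.2},
    {"dp":[0,0,0],"roll":0,"grip":3.2}
  ]
}}

```text
time: 24.15
tcp_pos: [0.6259, -0.1608, 0.0568]
tcp_rot: [[1.0, -0.002, -0.001], [-0.002, -1.0, 0.0], [-0.001, -0.0, -1.0]]
ft_force: [0.0, 0.3, -0.5]
gripper_width: 0.0387
```

Request:
{"name": "move_arm", "arguments": {
  "moves": [
    {"dp":[0,0,0.8],"roll":0,"grip":3.2},
    {"dp":[0,0,0.8],"roll":0,"grip":3.2},
    {"dp":[0,0,0.6],"roll":0,"grip":3.2},
    {"dp":[0,0,0.3],"roll":0,"grip":3.2},
    {"dp":[0,0,0.2],"roll":0,"grip":3.2},
    {"dp":[0,0,0.1],"roll":0,"grip":3.2},
    {"dp":[0,0,0],"roll":0,"grip":3.2}
  ]
}}

```text
time: 25.02
tcp_pos: [0.6263, -0.1609, 0.0294]
tcp_rot: [[1.0, -0.002, 0.0], [-0.002, -1.0, -0.0], [0.0, 0.0, -1.0]]
ft_force: [0.5, -0.0, -1.1]
gripper_width: 0.0388
```

Request:
{"name": "move_arm", "arguments": {
  "moves": [
    {"dp":[0,0,0.1],"roll":0,"grip":3.2},
    {"dp":[0,0,0.1],"roll":0,"grip":3.2},
    {"dp":[0,0,0],"roll":0,"grip":3.2}
  ]
}}

```text
time: 25.4
tcp_pos: [0.6263, -0.1609, 0.0277]
tcp_rot: [[1.0, -0.002, 0.0], [-0.002, -1.0, -0.0], [0.0, 0.0, -1.0]]
ft_force: [-0.8, -0.1, 3.0]
gripper_width: 0.0388
```

Contact. Releasing.

Request:
{"name": "move_arm", "arguments": {
  "moves": [
    {"dp":[0,0,0],"roll":0,"grip":4},
    {"dp":[0,0,0],"roll":0,"grip":4.5},
    {"dp":[0,0,0],"roll":0,"grip":5.3},
    {"dp":[0,0,0],"roll":0,"grip":6.2},
    {"dp":[0,0,-1.5],"roll":0,"grip":6.5},
    {"dp":[0,0,-3],"roll":0,"grip":7},
    {"dp":[0,0,-4],"roll":0,"grip":7},
    {"dp":[0,0,-4],"roll":0,"grip":7},
    {"dp":[0,0,-4],"roll":0,"grip":7},
    {"dp":[0,0,-3],"roll":0,"grip":7}
  ]
}}

```text
time: 26.65
tcp_pos: [0.6268, -0.1607, 0.2257]
tcp_rot: [[1.0, -0.002, 0.003], [-0.002, -1.0, -0.001], [0.003, 0.001, -1.0]]
ft_force: [0.1, 0.5, -0.3]
gripper_width: 0.0702
```

Run:
```python
from h import *
from plant import r
s=r.sense(); print(s['tcp_pos'],s['tcp_rot'].round(4),s['gripper_width'])
im=look('side',180,80,420,330,'s7',2.3)
print(fit('side',terr(im),.6264,-.1608,jarmk('shortest',.02)))
print(fit('side',terr(im),.453,.2777,jarmk('tallest',0)))
```

```text
[ 0.62676649 -0.16066791  0.2257262 ] [[ 1.0e+00 -1.6e-03  3.2e-03]
 [-1.6e-03 -1.0e+00 -8.0e-04]
 [ 3.2e-03  8.0e-04 -1.0e+00]] 0.07020706027402403
(array([ 0.62643726, -0.16088525]), np.float64(0.6326771974563599))
(array([0.45277891, 0.2774275 ]), np.float64(0.07174059003591537))
```

View pics/s7.png

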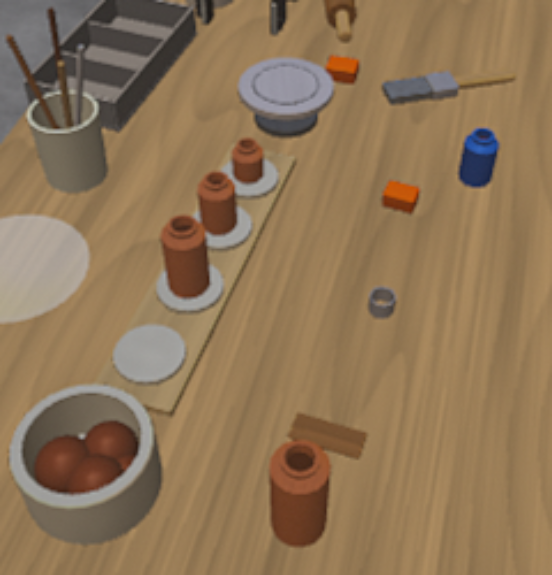

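Request:
{"name": "move_arm", "arguments": {
  "moves": [
    {"dp":[-1,-2.5,0],"roll":0,"grip":7},
    {"dp":[-2,-4.7,0],"roll":0,"grip":7},
    {"dp":[-2,-5,0],"roll":0,"grip":7},
    {"dp":[-2,-5,0],"roll":0,"grip":7},
    {"dp":[-2,-5,0],"roll":0,"grip":7},
    {"dp":[-2,-5,0],"roll":0,"grip":7},
    {"dp":[-2,-5,0],"roll":0,"grip":7.5},
    {"dp":[-2,-5,0],"roll":0,"grip":7.5},
    {"dp":[-1.6,-4.2,0],"roll":0,"grip":7.5},
    {"dp":[-0.8,-2.4,0],"roll":0,"grip":7.5}
  ]
}}

```text
time: 27.95
tcp_pos: [0.4515, 0.2803, 0.2233]
tcp_rot: [[1.0, 0.002, 0.001], [0.002, -1.0, 0.001], [0.001, -0.001, -1.0]]
ft_force: [0.3, -0.4, -0.7]
gripper_width: 0.0749
```

Request:
{"name": "move_arm", "arguments": {
  "moves": [
    {"dp":[0,0,1],"roll":0,"grip":7.5},
    {"dp":[0,0,2],"roll":0,"grip":7.5},
    {"dp":[0,0,1],"roll":0,"grip":7.5},
    {"dp":[0,0,0],"roll":0,"grip":7.5},
    {"dp":[0,0,0],"roll":0,"grip":7.5}
  ]
}}

```text
time: 28.58
tcp_pos: [0.4536, 0.2773, 0.1828]
tcp_rot: [[1.0, -0.003, 0.001], [-0.003, -1.0, 0.0], [0.001, -0.0, -1.0]]
ft_force: [-0.1, -0.5, -0.2]
gripper_width: 0.0749
```

Request:
{"name": "move_arm", "arguments": {
  "moves": [
    {"dp":[0,0,1.5],"roll":0,"grip":7.5},
    {"dp":[0,0,2.5],"roll":0,"grip":7.5},
    {"dp":[0,0,2.5],"roll":0,"grip":7.5},
    {"dp":[0,0,2.3],"roll":0,"grip":7.5},
    {"dp":[0,0,1.8],"roll":0,"grip":7.5},
    {"dp":[0,0,1.2],"roll":0,"grip":7.5},
    {"dp":[0,0,0.6],"roll":0,"grip":7},
    {"dp":[0,0,0.4],"roll":0,"grip":6.5},
    {"dp":[0,0,0],"roll":0,"grip":6.2}
  ]
}}

```text
time: 29.7
tcp_pos: [0.4532, 0.2776, 0.0545]
tcp_rot: [[1.0, -0.002, 0.001], [-0.002, -1.0, 0.0], [0.001, -0.0, -1.0]]
ft_force: [-0.8, 0.3, 1.0]
gripper_width: 0.0621
```

Run:
```python
from h import *
from plant import r
s=r.sense(); print(s['tcp_pos'],s['gripper_width'],s['ft_force'])
im=look('side',180,160,400,350,'s8')
```

```text
[0.45324262 0.27762104 0.05448143] 0.06209953185425782 [-0.75461     0.28906306  0.98849114]
```

View pics/s8.png

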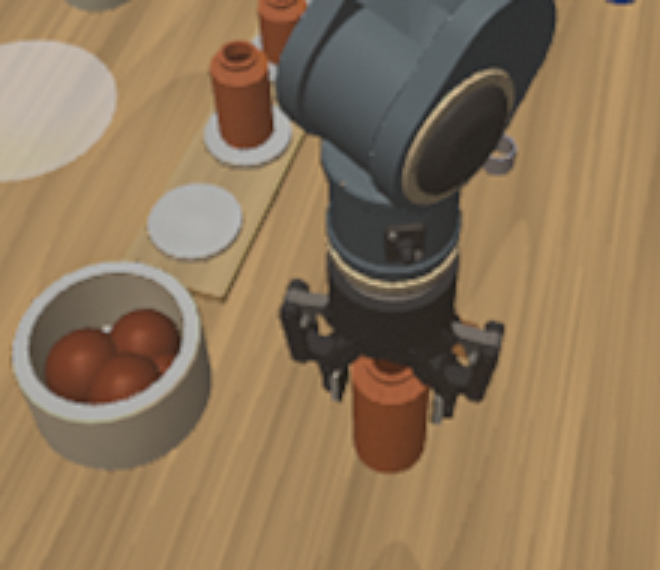

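The tallest jar (crop 390,410) is between the fingers. Closing and lifting.

Request:
{"name": "move_arm", "arguments": {
  "moves": [
    {"dp":[0,0,0],"roll":0,"grip":5.8},
    {"dp":[0,0,0],"roll":0,"grip":5.5},
    {"dp":[0,0,0],"roll":0,"grip":5.2},
    {"dp":[0,0,0],"roll":0,"grip":4.4},
    {"dp":[0,0,0],"roll":0,"grip":4.4},
    {"dp":[0,0,0],"roll":0,"grip":4.4},
    {"dp":[0,0,-1],"roll":0,"grip":4.4},
    {"dp":[0,0,-2.5],"roll":0,"grip":4.4},
    {"dp":[0,0,-2.5],"roll":0,"grip":4.4},
    {"dp":[0,0,-1],"roll":0,"grip":4.4}
  ],
  "newtons": 45
}}

```text
time: 31.0
tcp_pos: [0.4536, 0.2777, 0.1256]
tcp_rot: [[1.0, -0.002, 0.002], [-0.002, -1.0, 0.001], [0.002, -0.001, -1.0]]
ft_force: [-0.4, -0.9, -3.0]
gripper_width: 0.051
```

Request:
{"name": "move_arm", "arguments": {
  "moves": [
    {"dp":[0,1.5,0],"roll":0,"grip":4.4},
    {"dp":[0,3,0],"roll":0,"grip":4.4},
    {"dp":[0.5,3,0],"roll":0,"grip":4.4},
    {"dp":[1.5,3,0],"roll":0,"grip":4.4},
    {"dp":[3,2,0],"roll":0,"grip":4.4},
    {"dp":[3,1,0],"roll":0,"grip":4.4},
    {"dp":[3,0.5,0],"roll":0,"grip":4.4},
    {"dp":[3,0,0],"roll":0,"grip":4.4},
    {"dp":[3,0,0],"roll":0,"grip":4.4},
    {"dp":[1.7,0,0],"roll":0,"grip":4.4}
  ]
}}

```text
time: 32.25
tcp_pos: [0.6401, 0.1348, 0.1221]
tcp_rot: [[1.0, -0.004, -0.003], [-0.004, -1.0, -0.002], [-0.003, 0.002, -1.0]]
ft_force: [-0.5, -0.1, -1.4]
gripper_width: 0.0511
```

Request:
{"name": "move_arm", "arguments": {
  "moves": [
    {"dp":[0.9,0,0],"roll":0,"grip":4.4},
    {"dp":[0,0,0],"roll":0,"grip":4.4},
    {"dp":[0,0,0],"roll":0,"grip":4.4}
  ]
}}

```text
time: 32.62
tcp_pos: [0.6477, 0.1369, 0.1239]
tcp_rot: [[1.0, -0.001, -0.001], [-0.001, -1.0, -0.001], [-0.001, 0.001, -1.0]]
ft_force: [-0.1, -0.2, -2.6]
gripper_width: 0.0511
```

Request:
{"name": "move_arm", "arguments": {
  "moves": [
    {"dp":[0.1,0,0.7],"roll":0,"grip":4.4},
    {"dp":[0,0,1],"roll":0,"grip":4.4},
    {"dp":[0,0,1],"roll":0,"grip":4.4},
    {"dp":[0,0,0.9],"roll":0,"grip":4.4},
    {"dp":[0,0,0.6],"roll":0,"grip":4.4},
    {"dp":[0,0,0.3],"roll":0,"grip":4.4},
    {"dp":[0,0,0.2],"roll":0,"grip":4.4},
    {"dp":[0,0,0],"roll":0,"grip":4.4}
  ]
}}

```text
time: 33.62
tcp_pos: [0.6499, 0.1371, 0.0774]
tcp_rot: [[1.0, -0.002, 0.0], [-0.002, -1.0, 0.0], [0.0, -0.0, -1.0]]
ft_force: [0.4, -1.7, -3.4]
gripper_width: 0.0513
```

Request:
{"name": "move_arm", "arguments": {
  "moves": [
    {"dp":[0,0,0.1],"roll":0,"grip":4.4},
    {"dp":[0,0,0.1],"roll":0,"grip":4.4},
    {"dp":[0,0,0.05],"roll":0,"grip":4.4},
    {"dp":[0,0,0],"roll":0,"grip":4.4}
  ]
}}

```text
time: 34.12
tcp_pos: [0.6498, 0.1371, 0.0749]
tcp_rot: [[1.0, -0.002, 0.0], [-0.002, -1.0, -0.0], [0.0, 0.0, -1.0]]
ft_force: [0.3, 0.1, -1.9]
gripper_width: 0.0515
```

Request:
{"name": "move_arm", "arguments": {
  "moves": [
    {"dp":[0,0,0.05],"roll":0,"grip":4.4},
    {"dp":[0,0,0.05],"roll":0,"grip":4.4},
    {"dp":[0,0,0],"roll":0,"grip":4.4}
  ]
}}

```text
time: 34.5
tcp_pos: [0.6499, 0.1372, 0.0749]
tcp_rot: [[1.0, -0.002, 0.0], [-0.002, -1.0, -0.0], [0.0, 0.0, -1.0]]
ft_force: [-3.5, -1.7, 4.9]
gripper_width: 0.0508
```

Contact. Releasing and rising.

Request:
{"name": "move_arm", "arguments": {
  "moves": [
    {"dp":[0,0,0],"roll":0,"grip":5.2},
    {"dp":[0,0,0],"roll":0,"grip":5.7},
    {"dp":[0,0,0],"roll":0,"grip":6.5},
    {"dp":[0,0,0],"roll":0,"grip":7.5},
    {"dp":[0,0,-1.5],"roll":0,"grip":7.5},
    {"dp":[0,0,-3],"roll":0,"grip":7.5},
    {"dp":[0,0,-4],"roll":0,"grip":7.5},
    {"dp":[0,0,-4],"roll":0,"grip":7.5},
    {"dp":[0,0,-4],"roll":0,"grip":7.5},
    {"dp":[0,0,-2],"roll":0,"grip":7.5}
  ]
}}

```text
time: 35.75
tcp_pos: [0.6506, 0.1377, 0.2625]
tcp_rot: [[1.0, -0.002, 0.005], [-0.002, -1.0, 0.001], [0.005, -0.001, -1.0]]
ft_force: [0.4, 0.1, -1.1]
gripper_width: 0.075
```

Request:
{"name": "move_arm", "arguments": {
  "moves": [
    {"dp":[-3,0,0],"roll":0,"grip":7.5},
    {"dp":[-4,0,0],"roll":0,"grip":7.5},
    {"dp":[-4,0,0],"roll":0,"grip":7.5},
    {"dp":[-4,0,0],"roll":0,"grip":7.5},
    {"dp":[-3,-3,0],"roll":0,"grip":7.5},
    {"dp":[0,-4,0],"roll":0,"grip":7.5},
    {"dp":[0,-4,0],"roll":0,"grip":7.5},
    {"dp":[0,-2,0],"roll":0,"grip":7.5},
    {"dp":[0,0,0],"roll":0,"grip":7.5}
  ]
}}

```text
time: 36.88
tcp_pos: [0.4692, 0.2689, 0.2585]
tcp_rot: [[1.0, 0.002, -0.001], [0.002, -1.0, 0.0], [-0.001, -0.0, -1.0]]
ft_force: [0.3, -0.2, 0.1]
gripper_width: 0.0747
```

Run:
```python
from h import *
B={'tallest':(.6496,.1368),'second':(.639,.035),'third':(.6344,-.0663),'shortest':(.6264,-.1608)}
a=look('side',180,80,420,330,'s9',2.3); b=look('top',160,90,460,290,'t9',2.6)
for n,p in B.items():
  for c,im in(('side',a),('top',b)):
    q,e=fit(c,terr(im),*p,jarmk(n,.02),8); print(n,c,q.round(4),round(e,2),((q-p)*1000).round(1))
```

```text
tallest side [0.6499 0.1371] 0.2 [0.3 0.3]
tallest top [0.6528 0.1378] 0.16 [3.2 1. ]
second side [0.6397 0.0359] 1.46 [0.7 0.9]
second top [0.6413 0.0366] 0.18 [2.3 1.6]
third side [ 0.6375 -0.066 ] 2.01 [3.1 0.3]
third top [ 0.6383 -0.0667] 0.25 [ 3.9 -0.4]
shortest side [ 0.6697 -0.3438] 1.0 [  43.3 -183. ]
shortest top [ 0.6276 -0.1604] 0.36 [1.2 0.4]
```

View pics/s9.png

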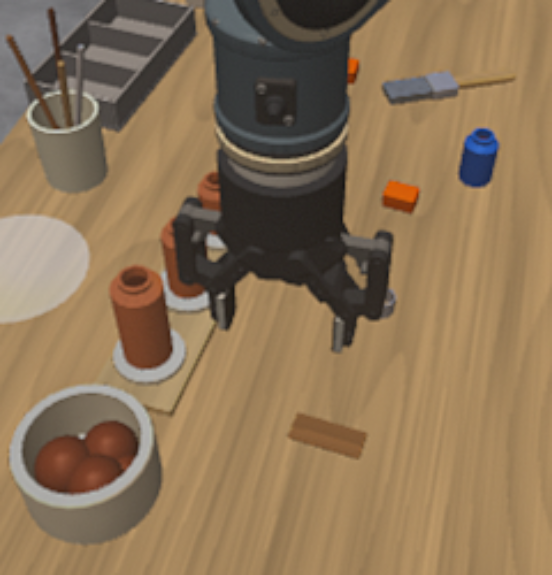

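View pics/t9.png

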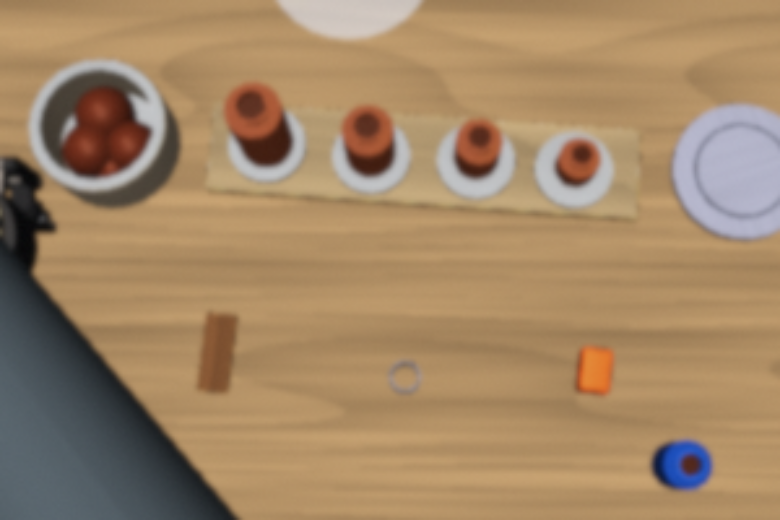

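In the top picture all four jars stand on their bats in falling height from the tub: crop (265,130), (370,145), (477,155), (575,168). Every top-camera fit lies within 4 mm of its bat centre.

```bash
python3 -c "
from plant import job_done
print(job_done())"
```

```text
the job is handed in; nothing more can be done
None
```

All four jars stand upright, one per bat, in the order tallest, second, third, shortest from the clay-tub end. I handed the job in at about 37 s of the 112 s, and it gave no verdict.

- **Set-down:** I lowered each jar in small steps until the wrist force showed light contact (5 N or less), then opened the fingers and lifted straight up. The tool ended well clear of everything, and the blue look-alike was never touched.
- **Top camera, after the last jar:** all four jars are upright and 1 to 4 mm from their bat centres, against the 12 mm limit.
- **Side camera, after the last jar:** it puts the tallest jar within 0.5 mm of its bat centre. The arm hid parts of the other three, so their fits from that picture are not usable, and the shortest jar's fit there was plainly wrong.
- **Earlier side pictures:** taken right after each placing, these agreed with the targets to about 3 mm. Terracotta neighbours made the fits for the second and shortest jars poor matches, as well as one repeat check of the third.

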